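# Hang the slide rack on the dipping arm

## Robot

A 6-joint arm with a two-finger parallel gripper is mounted at the origin on the work surface. World frame = base frame: x ahead of the robot, y to its left, z up, the work surface at z = 0. Lengths are in m, angles in rad, forces in N, time in s.
With the tool pointing down it reaches from about 0.325 to 0.775 m from the base axis. Payload 5.5 kg.
Tool frame: the origin (TCP) lies at the very end of the fingers, on their centre line; the grasp point (between the pads) lies 19 mm behind it (tcp_to_grasp is the z of the grasp point in the tool frame, in m); z points along the fingers, y is the direction in which the jaws open and shut (so a half turn about z gives the same grasp; the last joint's range is limited). The gripper opens to 85 mm and grips with 20 to 120 N. Pads are 22 mm wide; open, the fingers measure 114 mm over their backs; the gripper's body (76 mm by 85 mm) begins 54 mm behind the grasp point. The pads swing forward as they close: fully open they stand 13 mm farther back than shut.
Start: joints at [-1.343, 0.091, 1.231, -0, 1.82, -0.057], TCP at [0.169, -0.576, 0.231] pointing down, gripper open.
Joint ranges: [-2.87, 2.87], [-0.86, 2.18], [0.17, 2.46], [-1.51, 4.65], [0.06, 2.69], [-2.65, 2.65]. Speed limits (rad/s): [2.57, 2.57, 3.01, 3.14, 3.14, 3.14].

## Interface

Orientations are given as a rotation vector (axis times angle).
In Python, from bench import observe, get_image, camera_info, job_done, tcp_to_grasp gives the robot as it stands.
- The arm moves only by the tool drive_tool, never from a script. Its argument "deltas" is text: rows parted by semicolons, each of 4 numbers parted by spaces: the shift along the world's x, y, z in cm, then the turn about the world's z in degrees. A call has 1 to 12 rows; each row shifts and turns the pose as measured when the row begins; what a row does not reach is not made up. A row lasts 1/12 s, in which the tool goes at most 41.7 mm and 7.16 degrees, less where a joint would pass 70% of its speed; a pose out of reach is approached as far as the arm can. A call with a gripper value outside its range is refused whole. "hand" is the gripper's target within -1 to 1 (fully open at 1, half-way at 0, shut at -1), set as the call begins (left out, the last holds). The fingers move at their own pace and stop on an object; "force" is the grip in N (left out, the last holds). Time passes only in rows, so rows that do not move let the fingers close. It gives the time, the measured TCP pose, the force and the opening at its end, in the units of the state.
- observe(): the state, without advancing time (a new reading comes with each control period).
- get_image(name): name is "scene" or "top" or "wrist"; returns the picture (384x512x3 uint8, blue, green, red); there is no depth.
- camera_info(name): a dict with "fov_y" (degrees; the focal length in pixels is half the picture's height over the tangent of half this angle, whatever the lens; pixels are square), "cx", "cy" (the principal point, pixels), "world_from_camera" (4x4, takes a point from camera to world coordinates); the wrist camera has in their place "T_tool_cam" (4x4, takes a point from camera to tool coordinates, whose origin is the TCP and whose axes are the flange's). Camera axes: x right, y up, looking along -z (the intrinsics and any distortion apply to the point x, -y, -z); pixel columns grow to the right and rows downward; lengths in m; the calibration is good to about 2 mm. A picture is of the moment at which its call begins: read the wrist's pose just before it. camera_info takes no time and is no camera call.
- job_done(): hands the job in, once; it reports no verdict.
The state is a dict: "time": time; "joint_positions": joint angles; "joint_velocities": joint speeds; "effort": joint torques, N m; "tcp_pos": TCP position; "tool_rot": TCP orientation; "force": force on the tool from outside, world axes, zero at the start; "moment": the same for the moment, N m; "opening": finger opening in m.
Only numpy, scipy, OpenCV 4.12 (cv2) and the standard library are available. Lean on these libraries where they do the work, as an engineer would, in place of code of your own. Each camera call takes 0.05 s, during which the arm holds its last target. There are 200 camera calls.

## Task

Lift the rack of microscope slides out of its staining dish and set it upright on the steel drip tray, so that you can take a new hold which leaves its wire bail free. Then hang it by the bail on the hook of the spring-balanced dipping arm and go down gently with the arm as it sinks, letting go only when the arm has settled with the weight, so that the rack hangs freely above the jar. Do not drop the rack, tip it over or let the arm fall or spring back, and leave everything else standing where it is.

Things in the scene. Friction and masses are not known exactly. Their poses are not given: they have to be found in the camera images.
- rack_mid (a point): The slide rack (loose, 240-375 g, evenly weighted): bright steel frame 180 mm long (its x), 36 mm wide (its y), with 12 upright glass slides in two groups (white tops, 80 mm above its underside), a solid block at each end and a wire bail over the middle, 120 mm high in all. Both ends are alike. This point is on its centre line, 58 mm above its underside; z up.
- rack_end (a point): Centre of the end block at the rack's +x end: the place to hold the frame. Block 24 mm long, 36 mm wide (y), 4 to 62 mm above the rack's underside; this point is 78 mm from the rack's middle and 45 mm above its underside. An equal block is at the other end. Axes as the rack's.
- bail (a point): Centre of the bail's top bar: a round bar 8 mm thick along the rack's y, 116 mm above the rack's underside. Two upright 5 mm wires carry it, with 39 mm clear between them in the top 20 mm (26 mm lower down). Axes as the rack's.
- dish: White staining dish (fixed) in which the rack stands at the start: open box 204 x 58 x 92 mm, long side its x, walls and floor 5 mm. The rack has 6 to 7 mm of room all round, no space for fingers; only the bail stands out, its bar 29 mm above the rim; its position is the centre of its underside.
- dish_spare: A second, equal dish (fixed), empty, on either side of the full one; its position is the centre of its underside.
- tray: Flat stainless drip tray (fixed), 210 mm (its x) x 110 mm (its y), rim 14 mm high, walls 4 mm, inner floor 4 mm above the table; its position is the centre of its underside. The rack fits on it lengthwise, middle on middle.
- stand: The dipping stand (fixed): grey base plate 470 x 120 x 12 mm, post at one end and, under the hook, a grey open jar 200 x 64 mm with its rim 95 mm above the table. Origin on the table straight below the hook; x points from the hook along the arm to the post (about 330 mm away; the stand is 400 mm high).
- hook (a point): Where the bail's bar centre lies when hung: 4 mm above the hook's level seat, 294 mm above the table with the arm empty. x points to the post, z up; stays level as the arm sinks. Hook of flat steel 12 mm wide (y), open to -x; at x = +18 mm its shank rises 60 mm to the arm's head and links, which run off to +x. The rack hangs lengthwise along x.
- hook_tip (a point): Top of the hook's upturned tip, 10 mm above the point hook and 19 mm to its -x side; tip 5 mm thick. The bar must come in over it from the -x side, then down onto the seat. Nothing else is in the way on the -x side.
- dip_arm (a joint): Angle (rad) by which the arm has sunk: 0 at its upper stop (empty), lower stop 0.5. Links 260 mm, so 0.1 rad lowers the hook 26 mm. It yields from about 1 N on the hook, then about 23 mm for each further newton: the rack's weight sinks it to about 0.12-0.24 rad (31-62 mm). Lightly damped, so a load let go early bounces.
- bottle_tall: Bystander: amber reagent bottle, 62 mm across, 150 mm high; origin under its centre.
- bottle_short: Bystander: white reagent bottle, 60 mm across, 110 mm high; origin under its centre.
- tube_block: Bystander: black block 70 x 110 x 45 mm with three capped blood tubes up to 86 mm high; origin under its centre.
- slide_box: Bystander: slide box 85 x 55 x 32 mm; origin under its centre.
- timer: Bystander: flat bench timer 60 x 66 x 21 mm; origin under its centre.
- beaker: Bystander: empty glass beaker, 68 mm across, 85 mm high; origin under its centre.
Things that resemble listed ones, but are neither listed nor needed, are in the scene too. What is shaped like the part that bears rack_mid but black or brown is not meant.

How it is judged:
By the outcome, as a careful person would: the job done as asked, in the order asked, and still so for the second after the job is handed in, with the robot touching nothing.
It also fails if it takes over 64 s, if anything falls off the work surface, if the arm or the gripper's body presses on something with over 40 N, if the wrist force passes 120 N, or if a joint passes its speed limit or range.

## Working session

There is one attempt and no reset: what is moved stays moved. The work goes in short steps, Python scripts to look and compute and a tool call to move; the robot and the scene stay as the last step left them, time stands still between calls to the robot, and variables do not carry over. Pictures are saved under pics/ and viewed, about 8 in all and at most 12, crops included, and the job is handed in when it is done.

Besides the shell and the picture viewer there is one more tool, called after "Request:" in YAML: its name, and indented under it one key for each argument. drive_tool: Moves the arm, as the interface text tells. Its arguments: {"type":"object","properties":{"deltas":{"type":"string"},"hand":{"type":"number"},"force":{"type":"number"}},"required":["deltas"]}

```bash
ls; mkdir -p pics
python3 - <<'E'
from bench import *
import cv2,numpy as np
print(observe(),tcp_to_grasp)
for n in("scene","top","wrist"):
    print(n,camera_info(n)); cv2.imwrite(f"pics/{n}0.png",get_image(n))
E
```

```text
pics
{'time': 0.0, 'joint_positions': array([-1.34270322e+00,  9.18905333e-02,  1.23191854e+00,  1.56551094e-05,
        1.81978616e+00, -5.67119372e-02]), 'joint_velocities': array([ 8.39721184e-04,  7.12406719e-05, -2.39227456e-04, -1.64090947e-04,
       -5.91656926e-04,  3.28080525e-04]), 'effort': array([ 5.09822930e-04, -4.58727157e+01, -4.18030035e+01, -9.69646158e-05,
        1.13716617e-02, -2.08463540e-06]), 'tcp_pos': array([ 0.16851399, -0.57555259,  0.23011346]), 'tool_rot': array([-3.10781590e+00, -4.45582870e-01,  2.45315277e-04]), 'force': array([ 0.2298244 , -0.39592972,  0.05372104]), 'moment': array([ 0.0079489 , -0.00117453, -0.01546117]), 'opening': 0.08544434342383152} -0.0187
scene {'fov_y': 57.20798697530482, 'cx': 255.5479190851766, 'cy': 189.68430365279943, 'world_from_camera': array([[ 0.84082469, -0.34486831,  0.41722859,  1.00724813],
       [ 0.54130401,  0.53847199, -0.64578471, -0.65923178],
       [-0.00195523,  0.76883923,  0.63943914,  1.03199518],
       [ 0.        ,  0.        ,  0.        ,  1.        ]])}
top {'fov_y': 57.9264166915055, 'cx': 255.0577179469891, 'cy': 191.72746276688818, 'world_from_camera': array([[-0.01901515,  0.98305305, -0.18233247,  0.2839506 ],
       [-0.99974552, -0.02090879, -0.00846882,  0.11004875],
       [-0.01213766,  0.18212503,  0.98320046,  1.57174598],
       [ 0.        ,  0.        ,  0.        ,  1.        ]])}
wrist {'fov_y': 69.2097546586705, 'cx': 255.52066681735658, 'cy': 195.46364589533965, 'T_tool_cam': array([[-3.37965015e-06,  9.54307101e-01,  2.98827638e-01,
         7.74992012e-02],
       [ 9.99999838e-01, -1.66632282e-04,  5.43450466e-04,
        -1.20076111e-04],
       [ 5.68412970e-04,  2.98827591e-01, -9.54306946e-01,
        -1.41165288e-01],
       [ 0.00000000e+00,  0.00000000e+00,  0.00000000e+00,
         1.00000000e+00]])}
```

View pics/scene0.png

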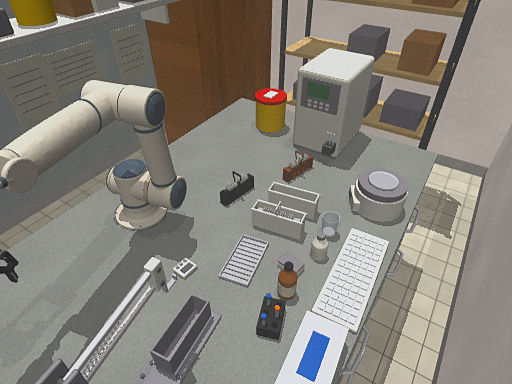

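View pics/top0.png

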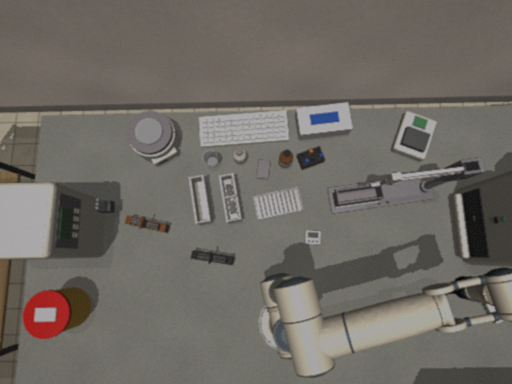

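Run:
```python
import cv2,numpy as np
t=cv2.imread("pics/top0.png");s=cv2.imread("pics/scene0.png")
a=cv2.resize(t[140:240,185:450],None,fx=3,fy=3,interpolation=cv2.INTER_CUBIC)
b=cv2.resize(s[180:280,120:320],None,fx=3,fy=3,interpolation=cv2.INTER_CUBIC)
o=np.zeros((600,800,3),np.uint8);o[:300,:795]=a;o[300:,:600]=b
cv2.imwrite("pics/crop1.png",o)
```

```text
(no output)
```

View pics/crop1.png

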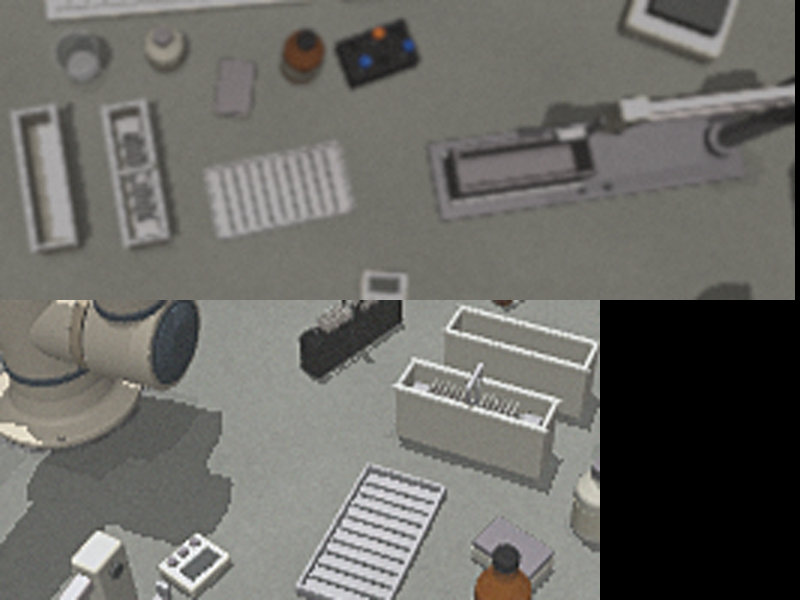

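```bash
cat > h.py <<'E'
from bench import *
import cv2,numpy as np
from scipy.spatial.transform import Rotation as R
def T_wrist(st):
    T=np.eye(4);T[:3,:3]=R.from_rotvec(st["tool_rot"]).as_matrix();T[:3,3]=st["tcp_pos"]
    return T@np.array(camera_info("wrist")["T_tool_cam"])
def cam(n,st=None):
    i=camera_info(n);return i,(T_wrist(st) if n=="wrist" else np.array(i["world_from_camera"]))
def ray(n,uv,st=None):
    i,T=cam(n,st);f=192/np.tan(np.radians(i["fov_y"]/2));uv=np.atleast_2d(uv).astype(float)
    d=np.c_[(uv[:,0]-i["cx"])/f,-(uv[:,1]-i["cy"])/f,-np.ones(len(uv))]@T[:3,:3].T
    return T[:3,3],d
def onz(n,uv,z,st=None):
    o,d=ray(n,uv,st);return o+d*((z-o[2])/d[:,2])[:,None]
def proj(n,P,st=None):
    i,T=cam(n,st);f=192/np.tan(np.radians(i["fov_y"]/2));p=(np.atleast_2d(P)-T[:3,3])@T[:3,:3]
    return np.c_[i["cx"]+f*p[:,0]/-p[:,2],i["cy"]-f*p[:,1]/-p[:,2]]
def tri(a,b):
    "a,b=(origin,dir): midpoint and gap"
    A=np.c_[a[1],-b[1]];s=np.linalg.lstsq(A,b[0]-a[0],rcond=None)[0]
    p=a[0]+s[0]*a[1];q=b[0]+s[1]*b[1];return (p+q)/2,np.linalg.norm(p-q)
E
python3 - <<'E'
from h import *
np.set_printoptions(precision=4,suppress=True)
def c(l): return np.array([(185+x/3,140+y/3) for x,y in l])
for n,l,z in [("dish",[(103,106),(150,100),(172,238),(122,248)],.092),("spare",[(13,110),(57,104),(78,242),(32,250)],.092),
 ("tray",[(205,168),(340,140),(354,207),(221,238)],.014),("jar",[(446,140),(588,136),(592,175),(455,196)],.095),("base",[(430,142),(440,217),(745,177),(735,120)],.012),
 ("bottle",[(303,40)],.15),("tubes",[(378,52)],.06),("box",[(236,87)],.03),("short",[(165,47)],.11),("timer",[(384,285)],.02)]:
    p=onz("top",c(l),z);m=p.mean(0);print(n,m)
    if len(p)>1:
        print(p[:,:2].tolist());
        r=cv2.minAreaRect((p[:,:2]*1000).astype(np.float32));print(r)
st=observe()
print("tool R",R.from_rotvec(st["tool_rot"]).as_matrix())
E
```

```text
dish [0.5358 0.2294 0.092 ]
[[0.6347507293967616, 0.27794080008778743], [0.6422462241625531, 0.20916823198067983], [0.43945635321746845, 0.17949698183186513], [0.42662872227644427, 0.2509016078279893]]
((535.357666015625, 228.4920654296875), (209.87109375, 72.46219635009766), 7.402397632598877)
spare [0.5334 0.362  0.092 ]
[[0.6316313977333181, 0.4096096724141485], [0.6392241652096329, 0.34527392685508107], [0.4364589439792934, 0.3136872372051538], [0.4263657372458629, 0.37928828014296656]]
((533.9505004882812, 362.2640380859375), (207.4893798828125, 66.37296295166016), 8.74681282043457)
tray [0.5201 0.0187 0.014 ]
[[0.5532006199756874, 0.13169993429728183], [0.5921530925117287, -0.07482859229027625], [0.48887831470740506, -0.0915853551930117], [0.4461618829588137, 0.10963036545691451]]
((520.8986206054688, 17.759841918945312), (109.29022216796875, 210.1396484375), 11.650161743164062)
jar [ 0.5389 -0.3224  0.095 ]
[[0.5728510661774915, -0.21792375245343815], [0.574346671102326, -0.42239360458866343], [0.5173345568314194, -0.42325990071818803], [0.49107407390196545, -0.22583510233559634]]
((541.768310546875, -323.23809814453125), (82.15879821777344, 203.66371154785156), 5.525764465332031)
base [ 0.5478 -0.4481  0.012 ]
[[0.5865053280028656, -0.21185910516981554], [0.47133347753927035, -0.22025750991364368], [0.5225655221498219, -0.68276568023136], [0.610722975050479, -0.6774801832742072]]
((545.8703002929688, -448.51568603515625), (115.47765350341797, 466.14935302734375), 4.170664310455322)
bottle [ 0.7108 -0.0124  0.15  ]
tubes [ 0.7165 -0.132   0.06  ]
box [0.6747 0.0819 0.03  ]
short [0.7167 0.1854 0.11  ]
timer [ 0.371 -0.13   0.02 ]
tool R [[ 0.9597  0.281  -0.0004]
 [ 0.281  -0.9597  0.0015]
 [ 0.0001 -0.0015 -1.    ]]
```

View pics/wrist0.png

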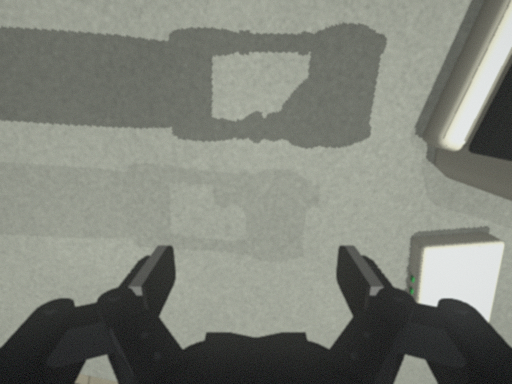

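Request:
drive_tool:
  deltas: "1.4 3.4 1.3 0;1.4 3.4 1.3 0;1.9 3.4 1.3 0;1.9 3.4 1.3 0;1.9 3.4 1.3 0;1.9 3.4 1.3 0;1.9 3.4 1.3 0;1.9 3.4 1.3 0;2.4 3.2 1.3 0;2.4 3.2 1.3 0;2.4 3.2 1.3 0;2.4 3.2 1.3 0"

```text
time: 1.15
tcp_pos: [0.3992, -0.1692, 0.3753]
tool_rot: [-3.092, -0.421, 0.007]
force: [0.5, -1.0, 0.4]
opening: 0.0851
```

Request:
drive_tool:
  deltas: "2.5 0 1 0;2.5 0 1 0;2.5 0 1 0;2 0 0 0;0 0 0 0;0 0 0 0"

```text
time: 1.65
tcp_pos: [0.502, -0.1597, 0.4092]
tool_rot: [-3.09, -0.443, -0.001]
force: [0.8, -0.8, 0.3]
opening: 0.0857
```

Run:
```python
from h import *
import pickle
st=observe();im=get_image("wrist");cv2.imwrite("pics/w1.png",im);pickle.dump(st,open("w1.pkl","wb"))
print(st["tcp_pos"],cam("wrist",st)[1][:3,3])
```

```text
[ 0.50197807 -0.15974688  0.4091884 ] [ 0.57663542 -0.14068771  0.5505912 ]
```

View pics/w1.png

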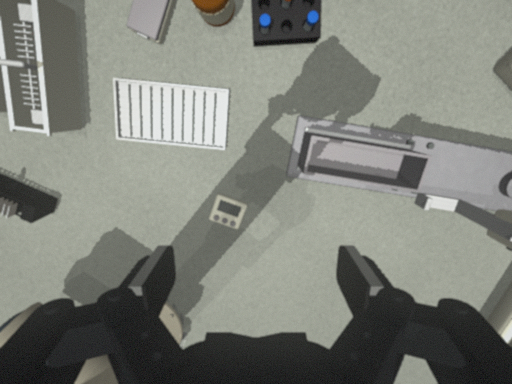

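Run:
```python
from h import *
import pickle
np.set_printoptions(precision=4,suppress=True)
st=pickle.load(open("w1.pkl","rb"))
print(proj("wrist",[[.539,-.322,.294],[.539,-.302,.304],[.54,-.34,.35]],st),proj("top",[[.539,-.322,.294],[.539,-.302,.304],[.54,-.34,.35]]))
print("base corners",onz("wrist",[[298,117],[290,180],[512,150],[460,196]],.012,st),"\njar rim",onz("wrist",[[303,128],[428,144],[303,176],[420,188]],.095,st))
print("tray",onz("wrist",[[114,79],[229,89],[224,149],[116,141]],.014,st))
print("head",onz("wrist",[[440,203]],.36,st),onz("top",[[185+572/3,140+132/3]],.36))
im=cv2.imread("pics/w1.png")[100:250,280:512]
a=cv2.resize(im,None,fx=3.4,fy=3.4,interpolation=cv2.INTER_CUBIC);cv2.imwrite("pics/c2.png",a)
```

```text
[[430.7768 204.0823]
 [417.1634 201.7126]
 [494.9155 232.7959]] [[373.2436 184.5041]
 [368.7173 184.0725]
 [383.2942 180.9616]]
base corners [[ 0.5828 -0.2099  0.012 ]
 [ 0.4642 -0.2337  0.012 ]
 [ 0.6395 -0.6173  0.012 ]
 [ 0.5297 -0.5686  0.012 ]] 
jar rim [[ 0.5681 -0.2123  0.095 ]
 [ 0.6008 -0.412   0.095 ]
 [ 0.4942 -0.238   0.095 ]
 [ 0.5306 -0.4325  0.095 ]]
tray [[ 0.5522  0.1295  0.014 ]
 [ 0.5939 -0.0744  0.014 ]
 [ 0.4867 -0.0926  0.014 ]
 [ 0.4426  0.1109  0.014 ]]
head [[ 0.5513 -0.2812  0.36  ]] [[ 0.5275 -0.3084  0.36  ]]
```

View pics/c2.png

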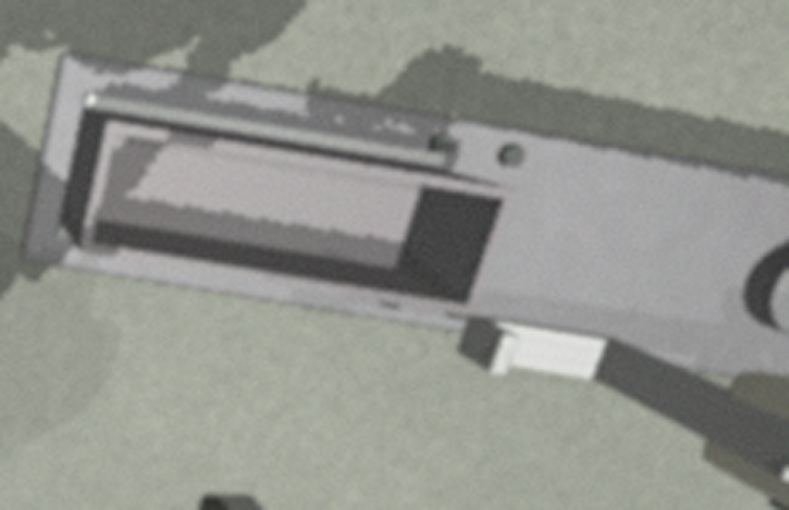

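Run:
```python
from h import *
import pickle
np.set_printoptions(precision=4,suppress=True)
st=pickle.load(open("w1.pkl","rb"))
t=cv2.imread("pics/top0.png");s=cv2.imread("pics/scene0.png")
a=cv2.resize(t[165:205,340:410],None,fx=8,fy=8,interpolation=cv2.INTER_CUBIC)
b=cv2.resize(s[250:300,130:200],None,fx=5.5,fy=5.5,interpolation=cv2.INTER_CUBIC)
o=np.zeros((600,800,3),np.uint8);o[:320,:560]=a;o[320:595,:385]=b
w=cv2.imread("pics/w1.png")[185:235,405:475];c=cv2.resize(w,None,fx=5.5,fy=5.5,interpolation=cv2.INTER_CUBIC);o[320:595,400:785]=c
cv2.imwrite("pics/c3.png",o)
for h in [(375.7,184),(374,184)]:
  for w in [(442,204),(421,202)]:
    A=ray("top",[h],);B=ray("wrist",[w],st);print(h,w,tri((A[0],A[1][0]),(B[0],B[1][0])))
```

```text
(375.7, 184) (442, 204) (array([ 0.5415, -0.3322,  0.2931]), np.float64(0.0015159455973491021))
(375.7, 184) (421, 202) (array([ 0.5395, -0.3322,  0.2742]), np.float64(0.014689255689967337))
(374, 184) (442, 204) (array([ 0.5414, -0.3243,  0.3016]), np.float64(0.005207229652670118))
(374, 184) (421, 202) (array([ 0.5395, -0.3248,  0.2823]), np.float64(0.01039874049804859))
```

View pics/c3.png

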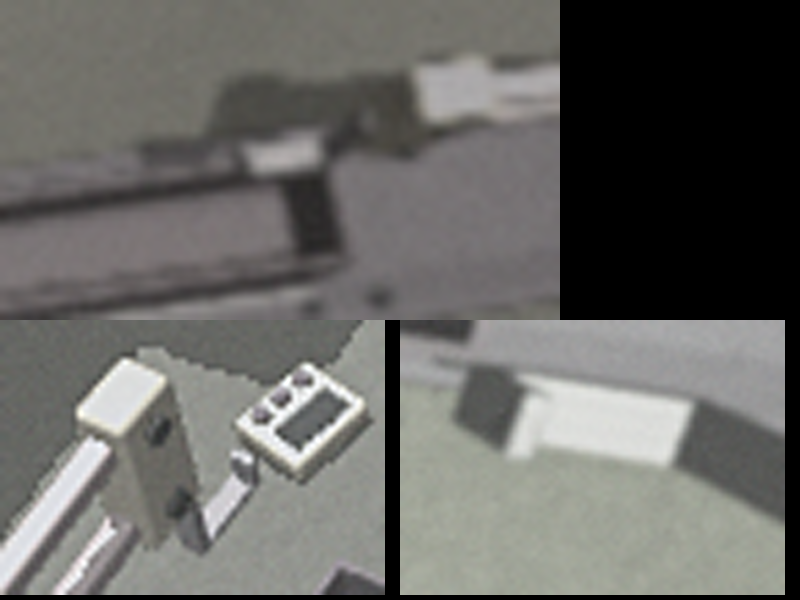

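Request:
drive_tool:
  deltas: "0 -2 1 0;0 -2 1 0;0 -2 1 0;0 0 0 0;0 0 0 0"

```text
time: 2.12
tcp_pos: [0.4972, -0.2216, 0.4389]
tool_rot: [-3.088, -0.44, 0.005]
force: [0.8, -0.3, -0.5]
opening: 0.0853
```

Run:
```python
from h import *
import pickle
np.set_printoptions(precision=4,suppress=True)
st=observe();im=get_image("wrist");cv2.imwrite("pics/w2.png",im);pickle.dump(st,open("w2.pkl","wb"))
print(st["tcp_pos"],st["joint_velocities"])
p=proj("wrist",[[.5415,-.3322,.290],[.539,-.313,.304]],st);print(p)
u,v=p[0].astype(int);y0,x0=max(v-35,0),max(u-50,0);print(x0,y0)
w2=im[y0:y0+70,x0:x0+100]
w1=cv2.imread("pics/w1.png")[180:230,395:475]
o=np.zeros((600,800,3),np.uint8)
a=cv2.resize(w2,None,fx=5,fy=5,interpolation=cv2.INTER_CUBIC);o[:a.shape[0],:a.shape[1]]=a
b=cv2.resize(w1,None,fx=5,fy=5,interpolation=cv2.INTER_CUBIC);o[350:600,:400]=b
cv2.imwrite("pics/c4.png",o)
```

```text
[ 0.4972 -0.2216  0.4389] [-0.0373 -0.0092 -0.0068 -0.0144  0.0038 -0.0145]
[[371.2085 173.7583]
 [357.5914 173.8985]]
321 138
```

View pics/c4.png

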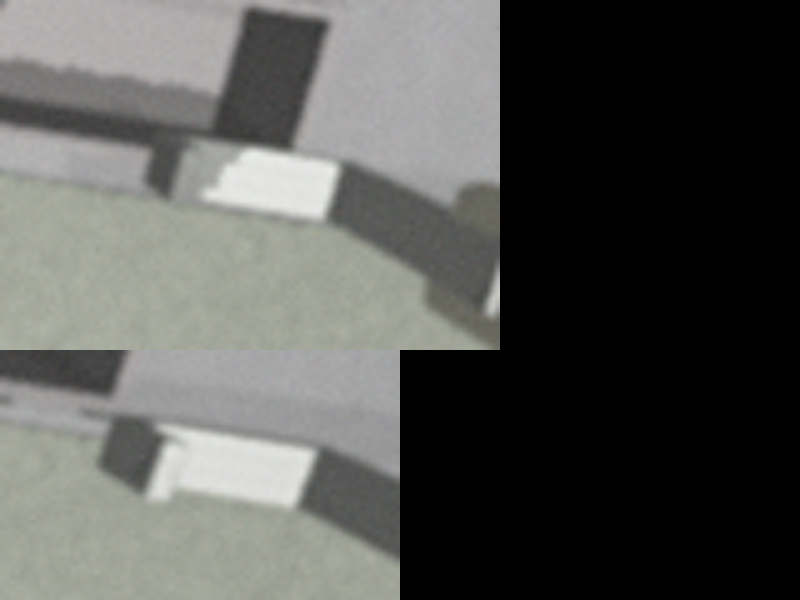

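Run:
```python
from h import *
import pickle
np.set_printoptions(precision=4,suppress=True)
s1,s2=[pickle.load(open(f"w{i}.pkl","rb")) for i in(1,2)]
W2=np.array([(342,162),(328,222),(185,135),(172,197)]);W1=np.array([(318,100),(300,158),(162,85),(148,147)])
a=ray("wrist",W2/5-.4+[321,138],s2);b=ray("wrist",W1/5-.4+[395,180],s1)
P=[tri((a[0],a[1][i]),(b[0],b[1][i])) for i in range(4)]
for p in P:print(*p)
P=np.array([p[0] for p in P])
sh=(P[0]+P[1])/2;tp=(P[2]+P[3])/2;d=sh-tp;print("shank foot",sh,"tip outer top",tp,"yaw",np.degrees(np.arctan2(d[1],d[0])),"len",np.hypot(*d[:2]))
print("top proj of mid",proj("top",[(sh+tp)/2]))
# dish / rest in w1
for z in(.092,):
  print("dish from w1",onz("wrist",[[49,134],[11,130],[36,0]],z,s1))
```

```text
[ 0.5502 -0.3491  0.2885] 0.0004089784331767648
[ 0.5378 -0.352   0.288 ] 0.0005984786045022145
[ 0.5466 -0.3104  0.3011] 0.0018477793645169875
[ 0.5347 -0.3121  0.303 ] 0.0009672591433609379
shank foot [ 0.544  -0.3505  0.2882] tip outer top [ 0.5406 -0.3113  0.302 ] yaw -85.16203308949035 len 0.03940539302021549
top proj of mid [[375.6498 183.5269]]
dish from w1 [[0.442  0.1823 0.092 ]
 [0.4308 0.2433 0.092 ]
 [0.6296 0.2131 0.092 ]]
```

Request:
drive_tool:
  deltas: ".3 3.1 0 7;.3 3.1 0 7;.3 3.1 0 7;.3 3.1 -1 7;.3 3.1 -1 7;.3 3.1 -1 7;.3 3.1 -1 7;.3 3.1 -1.5 7;.3 3.1 -1.5 7;.3 3.1 -1.5 7;.3 3.1 -1.5 7;.3 2.5 -1.5 5"

```text
time: 3.17
tcp_pos: [0.5212, 0.1627, 0.3187]
tool_rot: [-2.008, -2.4, 0.019]
force: [0.7, -0.6, 1.1]
opening: 0.0853
```

Request:
drive_tool:
  deltas: "0 0 0 0;0 0 0 0;0 0 0 0"

```text
time: 3.42
tcp_pos: [0.5169, 0.1689, 0.3127]
tool_rot: [-1.988, -2.407, 0.029]
force: [0.0, -0.7, 0.1]
opening: 0.0852
```

Run:
```python
from h import *
import pickle
np.set_printoptions(precision=4,suppress=True)
st=observe();im=get_image("wrist");cv2.imwrite("pics/w3.png",im);pickle.dump(st,open("w3.pkl","wb"))
m=R.from_rotvec(st["tool_rot"]).as_matrix()
print(st["tcp_pos"],m,"yaw y",np.degrees(np.arctan2(m[1,1],m[0,1])),st["joint_positions"])
```

```text
[0.5169 0.1689 0.3127] [[-0.1891  0.9816 -0.0266]
 [ 0.982   0.1891 -0.0019]
 [ 0.0032 -0.0265 -0.9996]] yaw y 10.905698471232759 [ 0.2503 -0.0043  1.1837  0.0052  1.9884  0.0621]
```

Request:
drive_tool:
  deltas: "1 2 -1 -1.5;1 2 0 -1;0 1 0 0;0 0 0 0;0 0 0 0"

```text
time: 3.88
tcp_pos: [0.5382, 0.2142, 0.309]
tool_rot: [-2.062, -2.353, 0.018]
force: [0.8, 0.0, 0.4]
opening: 0.0855
```

Run:
```python
from h import *
import pickle
np.set_printoptions(precision=4,suppress=True)
st=observe();im=get_image("wrist");cv2.imwrite("pics/w4.png",im);pickle.dump(st,open("w4.pkl","wb"))
m=R.from_rotvec(st["tool_rot"]).as_matrix()
print(st["tcp_pos"],m[:,2],"yaw y",np.degrees(np.arctan2(m[1,1],m[0,1])),st["joint_velocities"])
s3=pickle.load(open("w3.pkl","rb"))
o=np.zeros((600,800,3),np.uint8)
for k,(s,i) in enumerate([(s3,"w3"),(st,"w4")]):
    p=proj("wrist",[[.536,.229,.121]],s)[0];print(p)
    u,v=p.astype(int);x0,y0=max(u-130,0),max(v-50,0);print(x0,y0)
    a=cv2.resize(cv2.imread(f"pics/{i}.png")[y0:y0+100,x0:x0+260],None,fx=3,fy=3,interpolation=cv2.INTER_CUBIC)
    o[300*k:300*k+a.shape[0],:a.shape[1]]=a
cv2.imwrite("pics/c5.png",o)
```

```text
[0.5382 0.2142 0.309 ] [-0.0172  0.0002 -0.9999] yaw y 7.548926106518448 [-0.0047 -0.0077 -0.0067  0.0033  0.0065  0.0009]
[284.8014 128.228 ]
154 78
[257.0571 162.9711]
127 112
```

View pics/c5.png

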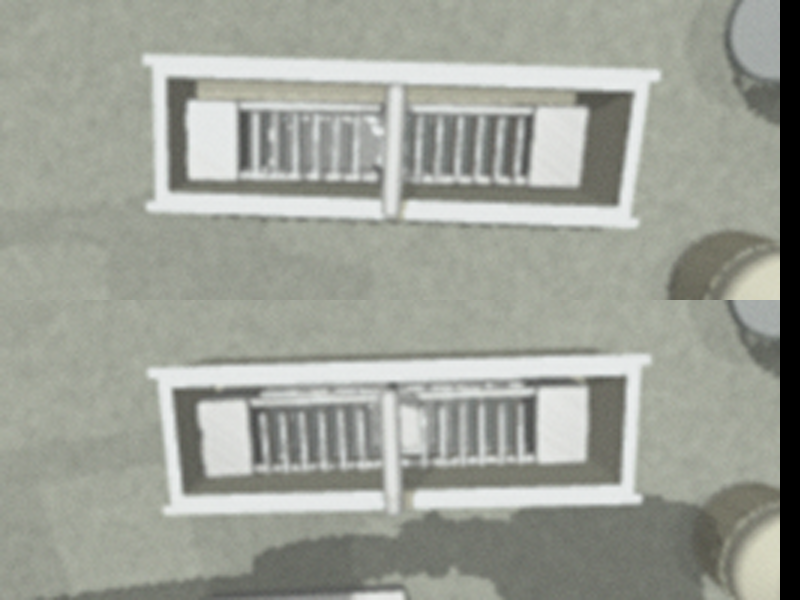

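Run:
```python
from h import *
import pickle
np.set_printoptions(precision=4,suppress=True)
s3,s4=[pickle.load(open(f"w{i}.pkl","rb")) for i in(3,4)]
A=np.array([(397,83),(392,217),(188,140),(585,147),(152,62),(655,75),(630,222),(155,208)]);B=np.array([(391,90),(394,212),(226,138),(563,125),(152,374-300),(647,60),(636,200),(168,210)])
a=ray("wrist",A/3-.33+[154,78],s3);b=ray("wrist",B/3-.33+[127,112],s4)
P=np.array([np.r_[tri((a[0],a[1][i]),(b[0],b[1][i]))] if 0 else np.r_[tri((a[0],a[1][i]),(b[0],b[1][i]))[0],tri((a[0],a[1][i]),(b[0],b[1][i]))[1]] for i in range(8)])
print(P);print("bar",P[:2,:3].mean(0))
for p,s,o,U in((A,s3,[154,78],3),(B,s4,[127,112],4)):
  q=onz("wrist",p/3-.33+o,.092,s)[4:];print("dish c",q.mean(0),cv2.minAreaRect((q[:,:2]*1e3).astype(np.float32)))
  print("bar@.121",onz("wrist",p/3-.33+o,.125,s)[:2])
e=np.array([(188,140),(585,147)])
print(onz("wrist",np.array([(213,141),(558,147)])/3-.33+[154,78],.067,s3),onz("wrist",np.array([(226,138),(563,125)])/3-.33+[127,112],.067,s4))
```

```text
[[0.5323 0.2539 0.1189 0.0007]
 [0.5409 0.204  0.1165 0.0012]
 [0.4469 0.2088 0.023  0.01  ]
 [0.605  0.2469 0.1193 0.0077]
 [0.4337 0.2442 0.0977 0.0016]
 [0.6365 0.2774 0.0924 0.0008]
 [0.6451 0.218  0.0914 0.0013]
 [0.4423 0.1853 0.0933 0.0013]]
bar [0.5366 0.2289 0.1177]
dish c [0.5391 0.2311 0.092 ] ((539.4166870117188, 231.2042236328125), (206.13050842285156, 59.84892272949219), 9.429071426391602)
bar@.121 [[0.5315 0.2539 0.125 ]
 [0.5406 0.2048 0.125 ]]
dish c [0.5388 0.231  0.092 ] ((539.0021362304688, 230.90975952148438), (208.21481323242188, 60.03699493408203), 9.217970848083496)
bar@.121 [[0.5326 0.2544 0.125 ]
 [0.5402 0.2065 0.125 ]]
[[0.4599 0.2155 0.067 ]
 [0.6124 0.2425 0.067 ]] [[0.46   0.216  0.067 ]
 [0.6129 0.2428 0.067 ]]
```

Request:
drive_tool:
  deltas: "-.2 1.4 -1 2.5;0 0 -2.5 0;0 0 -2.5 0;0 0 -2.5 0;0 0 -2.5 0;0 0 -2 0;0 0 -1 0;0 0 0 0;0 0 0 0"

```text
time: 4.68
tcp_pos: [0.533, 0.2264, 0.1655]
tool_rot: [-1.999, -2.412, 0.006]
force: [-0.3, -0.8, 1.1]
opening: 0.0852
```

```bash
cat >> h.py <<'E'
def where():
    st=observe();m=R.from_rotvec(st["tool_rot"]).as_matrix()
    print(round(st["time"],2),st["tcp_pos"].round(4),"toolz",m[:,2].round(4),"yawy %.2f"%np.degrees(np.arctan2(m[1,1],m[0,1])),"F",st["force"].round(2),"M",st["moment"].round(3),"open",round(st["opening"],4),"grasp",(st["tcp_pos"]+m[:,2]*tcp_to_grasp).round(4));return st
E
python3 -c "
from h import *
where()"
```

```text
4.68 [0.533  0.2264 0.1655] toolz [-0.0093  0.0024 -1.    ] yawy 10.69 F [-0.25 -0.82  1.13] M [ 0.004  0.009 -0.044] open 0.0852 grasp [0.5332 0.2264 0.1842]
```

Request:
drive_tool:
  deltas: ".3 .25 -1 -.6;0 0 -2 0;0 0 -2 0;0 0 -1 0;0 0 0 0;0 0 0 0"

```text
time: 5.18
tcp_pos: [0.5404, 0.2309, 0.1109]
tool_rot: [-2.018, -2.406, -0.013]
force: [-0.8, -0.1, 1.1]
opening: 0.0853
```

```bash
python3 -c "
from h import *
where()"
```

```text
5.18 [0.5404 0.2309 0.1109] toolz [ 0.0043  0.0075 -1.    ] yawy 10.01 F [-0.8  -0.14  1.1 ] M [-0.037 -0.073 -0.072] open 0.0853 grasp [0.5403 0.2308 0.1296]
```

Request:
drive_tool:
  deltas: "-.35 -.15 -.7 0;0 0 0 0;0 0 0 0"

```text
time: 5.43
tcp_pos: [0.5381, 0.2299, 0.1067]
tool_rot: [2.019, 2.406, 0.02]
force: [0.8, -0.5, -0.7]
opening: 0.0854
```

Request:
drive_tool:
  deltas: "-.15 0 -.35 0;0 0 0 0;0 0 0 0;0 0 0 0;0 0 0 0;0 0 0 0;0 0 0 0;0 0 0 0"
  hand: -1
  force: 70

```text
time: 6.1
tcp_pos: [0.5373, 0.2303, 0.1057]
tool_rot: [2.018, 2.404, 0.025]
force: [-0.3, -0.5, -0.3]
opening: 0.0053
```

```bash
python3 -c "
from h import *
where()"
```

```text
6.1 [0.5373 0.2303 0.1057] toolz [ 0.0124  0.0107 -0.9999] yawy 10.00 F [-0.33 -0.52 -0.35] M [ 0.01   0.036 -0.027] open 0.0053 grasp [0.537  0.2301 0.1244]
```

Request:
drive_tool:
  deltas: "0 0 0 0;0 0 0 0;0 0 0 0"

```text
time: 6.35
tcp_pos: [0.5373, 0.2302, 0.1057]
tool_rot: [2.018, 2.404, 0.025]
force: [-0.7, 0.3, 0.1]
opening: 0.0055
```

Request:
drive_tool:
  deltas: "0 0 .5 0;0 0 .8 0;0 0 .8 0;0 0 0 0;0 0 0 0"

```text
time: 6.77
tcp_pos: [0.5363, 0.2298, 0.1265]
tool_rot: [2.019, 2.406, 0.019]
force: [-0.7, -0.3, -3.0]
opening: 0.0055
```

```bash
python3 -c "
from h import *
st=where();cv2.imwrite('pics/w5.png',get_image('wrist'));
im=get_image('scene');cv2.imwrite('pics/s5.png',im)
o=np.zeros((600,512,3),np.uint8);o[:384]=cv2.imread('pics/w5.png');a=cv2.resize(im[170:242,230:358],None,fx=3,fy=3);o[384:384+216,:384]=a
cv2.imwrite('pics/c6.png',o)"
```

```text
6.77 [0.5363 0.2298 0.1265] toolz [ 0.0084  0.009  -0.9999] yawy 9.99 F [-0.66 -0.27 -2.96] M [-0.013  0.06   0.025] open 0.0055 grasp [0.5361 0.2296 0.1452]
```

View pics/c6.png

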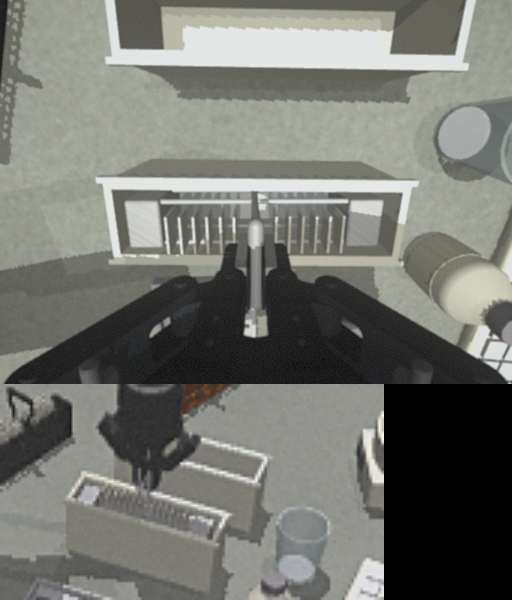

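Request:
drive_tool:
  deltas: "0.05 0 .8 0;0.05 0 1 0;0 0 1 0;0 0 1 0;0 0 .5 0;0 0 0 0"

```text
time: 7.37
tcp_pos: [0.5371, 0.2297, 0.174]
tool_rot: [2.019, 2.406, 0.019]
force: [1.1, 0.6, -2.3]
opening: 0.0051
```

Request:
drive_tool:
  deltas: "0 0 1.5 0;0 0 1.5 0;0 0 1.5 0;0 0 1 0;-.1 -.5 .5 -2;-.1 -1.2 0 -4;-.1 -1.8 0 -6;-.1 -1.8 0 -6;-.2 -1.8 0 -6;-.2 -1.8 0 -6;-.2 -1.8 0 -6;-.2 -1.8 0 -6"

```text
time: 8.37
tcp_pos: [0.524, 0.1038, 0.238]
tool_rot: [2.762, 1.487, 0.022]
force: [1.2, -0.1, -2.4]
opening: 0.0052
```

Request:
drive_tool:
  deltas: "-.2 -1.8 0 -6;-.2 -1.8 0 -6;-.2 -1.8 0 -6;-.1 -1.5 0 -6;-.1 -1 0 -6;0 -.5 0 -5;0 0 0 -3;0 0 0 0;0 0 0 0;0 0 0 0"

```text
time: 9.2
tcp_pos: [0.5143, 0.0112, 0.2383]
tool_rot: [3.099, 0.441, 0.018]
force: [0.3, -0.1, -2.6]
opening: 0.0052
```

```bash
python3 -c "
from h import *
where()"
```

```text
9.2 [0.5143 0.0112 0.2383] toolz [ 0.0127 -0.0094 -0.9999] yawy -73.81 F [ 0.27 -0.09 -2.64] M [ 0.035 -0.037 -0.022] open 0.0052 grasp [0.514  0.0114 0.257 ]
```

Request:
drive_tool:
  deltas: ".3 .35 0 -2.5;.25 .35 -.5 -2.1;0 0 -1.5 0;0 0 -2 0;0 0 -2 0;0 0 -2 0;0 0 -1.5 0;0 0 -1 0;0 0 0 0;0 0 0 0"

```text
time: 10.03
tcp_pos: [0.5201, 0.0221, 0.1308]
tool_rot: [3.112, 0.341, 0.023]
force: [0.4, -0.2, -2.7]
opening: 0.0054
```

```bash
python3 -c "
from h import *
where()"
```

```text
10.03 [0.5201 0.0221 0.1308] toolz [ 0.0159 -0.0094 -0.9998] yawy -77.50 F [ 0.43 -0.24 -2.65] M [ 0.031  0.01  -0.024] open 0.0054 grasp [0.5198 0.0223 0.1495]
```

Request:
drive_tool:
  deltas: "0 -.35 -.6 -.7;0 0 -.6 0;0 0 -.4 0;0 0 -.3 0;0 0 0 0;0 0 0 0;0 0 0 0"

```text
time: 10.62
tcp_pos: [0.5222, 0.0182, 0.1144]
tool_rot: [3.113, 0.321, 0.033]
force: [0.0, -0.4, -2.8]
opening: 0.0051
```

```bash
python3 -c "
from h import *
where()"
```

```text
10.62 [0.5222 0.0182 0.1144] toolz [ 0.0224 -0.0098 -0.9997] yawy -78.22 F [ 0.04 -0.39 -2.82] M [ 0.062  0.043 -0.016] open 0.0051 grasp [0.5218 0.0184 0.1331]
```

Request:
drive_tool:
  deltas: "-.15 0 -.3 0;0 0 -.3 0;0 0 -.2 0;0 0 -.1 0;0 0 0 0;0 0 0 0"

```text
time: 11.12
tcp_pos: [0.5209, 0.0182, 0.1053]
tool_rot: [3.113, 0.322, 0.036]
force: [0.9, -0.1, -1.8]
opening: 0.005
```

```bash
python3 -c "
from h import *
where()"
```

```text
11.12 [0.5209 0.0182 0.1053] toolz [ 0.0239 -0.0098 -0.9997] yawy -78.21 F [ 0.86 -0.09 -1.8 ] M [-0.03  -0.    -0.008] open 0.005 grasp [0.5205 0.0184 0.124 ]
```

Near contact; a touch lower until the weight is off.

Request:
drive_tool:
  deltas: "0 0 -.1 0;0 0 -.1 0;0 0 0 0;0 0 0 0"

```text
time: 11.45
tcp_pos: [0.5219, 0.0181, 0.105]
tool_rot: [3.112, 0.321, 0.041]
force: [0.7, -0.6, -1.7]
opening: 0.0053
```

```bash
python3 -c "
from h import *
where()"
```

```text
11.45 [0.5219 0.0181 0.105 ] toolz [ 0.0272 -0.01   -0.9996] yawy -78.22 F [ 0.73 -0.6  -1.74] M [ 0.016 -0.064  0.018] open 0.0053 grasp [0.5214 0.0183 0.1237]
```

Request:
drive_tool:
  deltas: "-.1 0 -.3 0;0 0 -.2 0;0 0 0 0"

```text
time: 11.7
tcp_pos: [0.5238, 0.0185, 0.1051]
tool_rot: [3.111, 0.322, 0.056]
force: [0.1, 0.7, -3.1]
opening: 0.0049
```

```bash
python3 -c "
from h import *
where()"
```

```text
11.7 [0.5238 0.0185 0.1051] toolz [ 0.0372 -0.0094 -0.9993] yawy -78.21 F [ 0.15  0.74 -3.15] M [ 0.024 -0.009 -0.006] open 0.0049 grasp [0.5231 0.0187 0.1238]
```

```bash
python3 -c "
from h import *
for i in range(4):
  im=get_image('scene' if i%2 else 'wrist');cv2.imwrite(f'pics/x{i}.png',im);st=where()
print(st['joint_positions'],st['effort'])
o=np.zeros((600,512,3),np.uint8);o[:384]=cv2.imread('pics/x2.png');p=proj('scene',[[.52,.018,.08]])[0].astype(int);print(p)
a=cv2.resize(im[p[1]-36:p[1]+36,p[0]-75:p[0]+75],None,fx=3,fy=3,interpolation=cv2.INTER_CUBIC);o[384:,:450]=a
cv2.imwrite('pics/c7.png',o)"
```

```text
11.75 [0.5239 0.0185 0.1051] toolz [ 0.0375 -0.0094 -0.9993] yawy -78.21 F [0.92 0.76 2.05] M [ 0.071 -0.114  0.013] open 0.0054 grasp [0.5232 0.0187 0.1238]
11.8 [0.5241 0.0185 0.1051] toolz [ 0.0378 -0.0093 -0.9992] yawy -78.21 F [0.55 0.76 1.  ] M [ 0.136 -0.098 -0.019] open 0.005 grasp [0.5234 0.0187 0.1238]
11.85 [0.5241 0.0185 0.1051] toolz [ 0.0378 -0.0093 -0.9992] yawy -78.21 F [0.72 0.5  2.17] M [ 0.113 -0.094 -0.036] open 0.0054 grasp [0.5234 0.0187 0.1238]
11.9 [0.5241 0.0186 0.1051] toolz [ 0.0377 -0.0093 -0.9992] yawy -78.21 F [ 1.51 -0.17  2.18] M [ 0.07  -0.097  0.008] open 0.0052 grasp [0.5234 0.0187 0.1238]
[-0.02404801 -0.13590479  1.6780002  -0.00835995  1.56161881  1.34053848] [-2.44009523e-01 -3.46299398e+01 -4.02674711e+01 -2.27297139e-01
  1.14504743e-02 -4.66739730e-03]
[243 245]
```

View pics/c7.png

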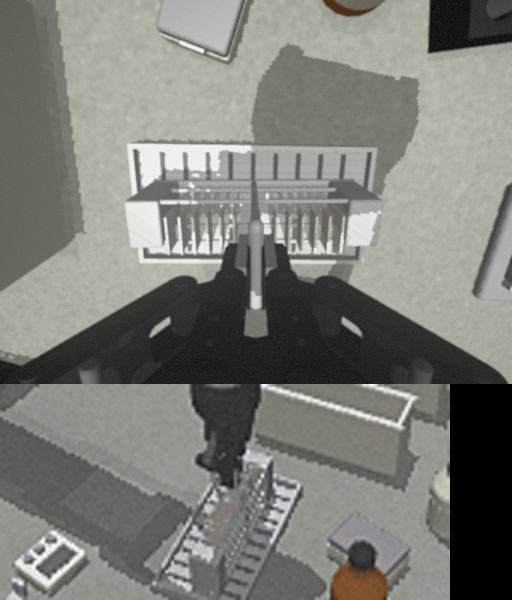

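Request:
drive_tool:
  deltas: "0 0 0 0;0 0 0 0;0 0 0 0;0 0 0 0;0 0 0 0;0 0 0 0;0 0 0 0;0 0 0 0"
  hand: 1

```text
time: 12.57
tcp_pos: [0.5233, 0.0182, 0.1036]
tool_rot: [3.111, 0.321, 0.052]
force: [0.2, -0.1, -0.4]
opening: 0.0857
```

Request:
drive_tool:
  deltas: "0 0 1 0;0 0 2 0;0 0 3 0;0 0 3 0;0 0 3 0;0 0 2 0;0 0 0 0"

```text
time: 13.15
tcp_pos: [0.5198, 0.0183, 0.251]
tool_rot: [3.112, 0.322, 0.045]
force: [0.0, 0.7, 0.2]
opening: 0.0854
```

```bash
python3 -c "
from h import *
st=where();print(st['joint_positions'].round(3))"
```

```text
13.15 [0.5198 0.0183 0.251 ] toolz [ 0.0302 -0.0097 -0.9995] yawy -78.21 F [0.04 0.72 0.17] M [ 0.064 -0.024 -0.01 ] open 0.0854 grasp [0.5192 0.0185 0.2697]
[-0.024 -0.146  1.429 -0.009  1.828  1.338]
```

Request:
drive_tool:
  deltas: "-.1 .6 0 5;-.1 .6 0 7;-.1 .6 0 7;-.1 .6 0 7;-.1 .6 0 7;-.1 .6 0 7;-.1 .6 0 7;-.1 .6 0 7;-.1 .6 0 7;-.1 .6 0 7;-.1 .6 0 7;-.1 .6 0 7"

```text
time: 14.15
tcp_pos: [0.5066, 0.0923, 0.2521]
tool_rot: [-2.099, -2.319, -0.052]
force: [-0.6, 1.5, 0.0]
opening: 0.086
```

Request:
drive_tool:
  deltas: "-.1 0 0 6;0 0 0 1;0 0 0 0;0 0 0 0"

```text
time: 14.48
tcp_pos: [0.5048, 0.0934, 0.2507]
tool_rot: [-1.941, -2.447, -0.048]
force: [0.7, 0.2, 0.5]
opening: 0.0851
```

```bash
python3 -c "
from h import *
import pickle
st=where();im=get_image('wrist');cv2.imwrite('pics/w8.png',im);pickle.dump(st,open('w8.pkl','wb'))
print(proj('wrist',[[.5205-.0157,.0184+.0764,.066],[.5205,.0184,.12],[.5205+.0157,.0184-.0764,.066]],st))
hsv=cv2.cvtColor(im,cv2.COLOR_BGR2HSV)
m=((hsv[...,2]>215)&(hsv[...,1]<30)).astype(np.uint8)
n,l,s,c=cv2.connectedComponentsWithStats(m)
for i in range(1,n):
  if s[i,4]>80: print(s[i],c[i].round(1))
"
```

```text
14.48 [0.5048 0.0934 0.2507] toolz [ 0.0053  0.0351 -0.9994] yawy 13.14 F [0.65 0.17 0.48] M [-0.072  0.001 -0.   ] open 0.0851 grasp [0.5047 0.0927 0.2694]
[[252.85244897 179.14857527]
 [251.33366479 259.47166502]
 [250.07821171 291.96779812]]
[ 210   18  217   85 6452] [311.5  66.2]
[ 428   81   84  229 4137] [481.4 217.7]
[ 214  150   80   45 1011] [253.7 159.1]
[220 169  23  10 202] [231.1 173.6]
[244 170  28  18 422] [257.2 178.3]
[277 171  11  10 104] [282.1 175.4]
[275 185  12  10 101] [281.1 189.1]
[220 209  22  10 176] [230.4 213.7]
[468 214  18  18 220] [476.7 222.2]
[484 216  19  19 216] [492.9 224.8]
[499 219  13  18 150] [506.9 228.3]
[219 222  24   9 183] [230.9 226. ]
[461 232  18  17 205] [469.6 239.7]
[220 235  22   8 153] [230.8 238.3]
[476 234  19  18 202] [485.5 242.3]
[493 237  18  17 201] [501.5 244.8]
[454 249  18  17 194] [462.7 256.6]
[470 252  18  16 186] [478.4 259.1]
[486 254  17  16 178] [494.  261.4]
[501 257  11  16 118] [507.4 264.6]
[236 259  36   3 103] [253. 260.]
[448 266  17  16 176] [456.  273.1]
[464 268  16  16 170] [471.4 275.3]
[114 270  13  17  88] [118.8 276.2]
[219 270  22   9 179] [229.4 274.2]
[479 271  16  15 164] [486.7 277.7]
[494 273  17  15 164] [502.2 279.9]
[243 287  24  11 158] [254.8 292.1]
```

```bash
python3 -c "
from h import *
g=cv2.cvtColor(cv2.imread('pics/w8.png'),cv2.COLOR_BGR2GRAY)
print(g[174:186:3,228:290]);print(g[156:200,257]);print('bail');print(g[254:268:2,226:282])
" | tr -s ' '
```

```text
[[220 220 220 222 222 219 221 223 224 223 223 224 222 222 215 205 219 228
 228 227 228 227 229 225 223 226 225 227 227 226 226 227 226 227 226 227
 224 226 227 226 226 227 227 218 180 160 160 166 187 222 230 228 226 228
 227 223 224 224 224 224 211 179]
 [222 221 222 222 223 219 221 223 225 225 225 225 223 222 215 210 220 226
 227 229 228 226 223 226 227 226 226 227 225 224 225 227 227 227 225 225
 227 228 226 227 226 226 224 210 165 146 151 153 170 202 225 227 227 227
 226 225 223 223 223 220 200 177]
 [119 132 137 141 139 142 139 138 138 141 152 154 153 149 156 185 219 228
 225 219 218 222 226 224 220 218 218 220 222 225 223 222 223 224 227 227
 226 227 227 225 224 224 218 197 157 136 139 143 169 203 218 220 218 221
 218 215 212 211 218 215 187 174]
 [216 215 215 213 212 211 217 216 215 214 214 217 213 208 202 198 209 215
 215 219 219 219 217 215 215 216 218 216 218 213 215 217 218 220 223 223
 220 218 215 214 214 217 217 182 132 105 105 110 127 146 150 152 146 143
 134 130 129 154 192 202 175 183]]
[230 229 228 229 231 221 163 113 97 100 103 100 108 144 202 227 230 227
 226 226 22
[... 999 characters left out ...]
 161 183]
 [156 158 157 158 163 156 160 158 166 175 182 179 187 188 189 188 195 204
 201 193 189 188 188 192 190 187 189 191 190 193 190 191 192 189 192 194
 190 196 194 198 207 209 200 199 200 197 182 157 148 149 145 145 144 146
 153 149]
 [160 161 160 159 162 158 159 157 160 156 161 159 155 150 145 140 163 191
 185 139 109 110 113 110 111 107 112 117 111 113 107 110 113 106 111 112
 111 112 114 139 187 196 162 145 156 155 156 153 147 148 145 145 152 154
 153 142]
 [133 131 151 176 180 161 143 142 145 144 146 148 142 140 137 133 158 194
 198 159 150 160 160 161 158 155 156 155 158 161 161 159 156 156 159 159
 162 150 148 148 173 188 169 151 152 157 154 156 150 153 153 157 153 153
 150 143]]
```

```bash
python3 -c "
from h import *
import pickle
s=pickle.load(open('w8.pkl','rb'))
b=onz('wrist',[[257.3,178.8]],.066,s)[0];a=onz('wrist',[[253,260]],.123,s)[0];f=onz('wrist',[[255,293]],.066,s)[0];print(b,a,f)
d=b-a;print(np.degrees(np.arctan2(d[1],d[0])),np.hypot(*d[:2]))
d=b-f;print(np.degrees(np.arctan2(d[1],d[0])),np.hypot(*d[:2]))
print(proj('top',[b,a]),proj('scene',[b,a]))
"
```

```text
[0.50992298 0.09642024 0.066     ] [0.52203881 0.01976352 0.123     ] [ 0.54306734 -0.05810922  0.066     ]
98.98147560631661 0.07760828531627884
102.10570956443767 0.15804398937071815
[[261.35136849 203.53901083]
 [279.48879984 198.32754086]] [[253.60749646 233.73315281]
 [244.41162763 237.48333038]]
```

Request:
drive_tool:
  deltas: ".5 .35 -1 -1.6;0 0 -2.5 0;0 0 -2.5 0;0 0 -2.5 0;0 0 -2.5 0;0 0 -2 0;0 0 -1 0;0 0 0 0;0 0 0 0"

```text
time: 15.28
tcp_pos: [0.51, 0.0954, 0.1074]
tool_rot: [-2.004, -2.402, -0.055]
force: [-0.0, -0.5, 0.5]
opening: 0.0856
```

```bash
python3 -c "
from h import *
import pickle
st=where()
im=get_image('wrist');cv2.imwrite('pics/w9.png',im);pickle.dump(st,open('w9.pkl','wb'))
g=cv2.cvtColor(im,cv2.COLOR_BGR2GRAY);np.set_printoptions(linewidth=400)
p=proj('wrist',[[.51,.0964,.066]],st)[0];print(p);u,v=p.round().astype(int)
print(g[v-20:v+24:4,u-48:u+48:2]);print(g[v-34:v+34,u])
"
```

```text
15.28 [0.51   0.0954 0.1074] toolz [ 0.0127  0.0349 -0.9993] yawy 10.29 F [-0.05 -0.5   0.51] M [-0.058  0.016 -0.024] open 0.0856 grasp [0.5098 0.0948 0.1261]
[253.1478323 222.2475769]
[[217 218 218 220 221 221 218 221 223 225 223 225 184 105 104 104 100 106 105 104 104 107 107 105 107 105 102 103 107 105 105 106 103 108 105 104 141 154 149 176 222 219 216 219 216 213 212 211]
 [219 219 218 219 220 221 218 220 222 226 224 220 143 119 121 127 129 131 132 135 137 137 136 138 143 145 147 153 153 158 160 165 165 167 172 172 150 148 153 169 200 207 193 166 164 144 140 145]
 [213 185 170 183 211 214 197 191 223 224 176 159 191 219 218 222 219 217 219 220 215 214 217 221 220 217 217 218 225 225 226 226 226 230 228 225 185 145 155 152 154 151 149 152 147 145 147 143]
 [112 119 115 117 117 121 118 129 138 113 111 113 182 219 221 216 216 219 218 213 211 218 220 218 214 217 216 216 217 217 216 220 221 217 217 219 168  90  96  92  90  85  86  89  87  89  92 134]
 [110 112 111 109 115 119 119 117 117 124 121 113 184 219 215 217 219 215 213 214 217 218 214 214 216 216 215 218 216 216 218 217 218 
[... 805 characters left out ...]
89  87  86  89  90  85  86 110 158]
 [162 151 119 121 121 123 125 124 132 135 134 135 135 131 141 129 129 126 122 122 123 123 121 120 122 126 124 124 119 122 120 125 131 130 130 137 140 155 158 163 160 159 160 157 154 158 155 150]
 [215 216 221 199 150 152 155 150 151 153 155 154 153 135 147 129 133 122 120 123 124 121 125 119 123 123 120 122 120 120 124 120 126 131 129 137 144 163 166 163 163 158 160 163 154 155 155 154]]
[131 104 103 105 106 103 107 106 106 106 105 104 105 102 107 101 105 112 143 184 209 218 220 216 216 216 214 215 215 217 216 215 217 213 215 215 215 215 216 215 218 214 200 165 146 149 150 150 132 125 122 126 123 118 123 122 124 120 122 121 118 109 107 101 104 105 101 102]
```

Request:
drive_tool:
  deltas: "0 .15 -1.5 .3;0 0 -2 0;0 0 -2 0;0 0 -1 0;0 0 0 0;0 0 0 0"

```text
time: 15.83
tcp_pos: [0.5166, 0.0975, 0.0528]
tool_rot: [2.008, 2.414, 0.076]
force: [-0.7, 1.1, 0.3]
opening: 0.0853
```

```bash
python3 -c "
from h import *
where()"
```

```text
15.83 [0.5166 0.0975 0.0528] toolz [ 0.0313  0.0369 -0.9988] yawy 10.46 F [-0.7   1.08  0.29] M [0.005 0.062 0.026] open 0.0853 grasp [0.516  0.0968 0.0715]
```

Request:
drive_tool:
  deltas: "-.8 0 -1.2 0;-.2 0 -.9 0;0 0 0 0;0 0 0 0"

```text
time: 16.17
tcp_pos: [0.5101, 0.0978, 0.0377]
tool_rot: [2.004, 2.409, 0.087]
force: [0.7, 0.1, 0.2]
opening: 0.0851
```

```bash
python3 -c "
from h import *
where()"
```

```text
16.17 [0.5101 0.0978 0.0377] toolz [ 0.0407  0.0379 -0.9985] yawy 10.44 F [0.7  0.06 0.16] M [-0.059  0.047 -0.019] open 0.0851 grasp [0.5093 0.0971 0.0563]
```

Request:
drive_tool:
  deltas: "0 -.05 -.6 0;0 0 0 0;0 0 0 0;0 0 0 0;0 0 0 0;0 0 0 0;0 0 0 0"
  hand: -1
  force: 100

```text
time: 16.75
tcp_pos: [0.5123, 0.0975, 0.0348]
tool_rot: [2.002, 2.406, 0.092]
force: [-0.1, 0.7, -1.8]
opening: 0.0348
```

```bash
python3 -c "
from h import *
where()"
```

```text
16.75 [0.5123 0.0975 0.0348] toolz [ 0.045   0.0386 -0.9982] yawy 10.42 F [-0.1   0.67 -1.78] M [-0.006 -0.04   0.076] open 0.0348 grasp [0.5115 0.0968 0.0535]
```

Request:
drive_tool:
  deltas: "-.05 0 .6 0;-.05 0 1.2 0;0 0 2 0;0 0 2.5 0;0 0 2.5 0;0 0 2.5 0;0 0 2.5 0;0 0 2.5 0;0 0 2.5 0;0 0 1.5 0;0 0 0 0;0 0 0 0"

```text
time: 17.75
tcp_pos: [0.5038, 0.0974, 0.25]
tool_rot: [2.007, 2.412, 0.085]
force: [-0.3, 0.1, -4.1]
opening: 0.035
```

```bash
cat >> h.py <<'E'
def bar(st):
    m=R.from_rotvec(st["tool_rot"]).as_matrix();g=st["tcp_pos"]+m[:,2]*tcp_to_grasp
    # fixed at grip: tool z (.045,.0386,-.9982), yaw 10.42; rack y = tool y, rack x level
    y=np.array([np.cos(np.radians(10.42)),np.sin(np.radians(10.42)),0]);z0=np.array([.045,.0386,-.9982]);y=y-z0*(y@z0)/(z0@z0);y/=np.linalg.norm(y)
    x0=np.cross(y,z0);m0=np.c_[x0,y,z0/np.linalg.norm(z0)]
    rx=np.array([-y[1],y[0],0]);rx/=np.linalg.norm(rx);up=np.cross(y,-rx);up=up if up[2]>0 else -up
    off=m0.T@(-.078*rx+.0665*up);rxt=m0.T@rx;upt=m0.T@up
    b=g+m@off;r=m@rxt
    print("bar",b.round(4),"rack x yaw %.1f pitch %.1f"%(np.degrees(np.arctan2(-r[1],-r[0])),np.degrees(np.arcsin(r[2]))),"up",(m@upt).round(3));return b
E
python3 -c "
from h import *
st=where();bar(st);print(st['joint_positions'].round(3))
for i in range(4): get_image('top'); print(observe()['force'].round(2))"
```

```text
17.75 [0.5038 0.0974 0.25  ] toolz [ 0.0364  0.0398 -0.9985] yawy 10.42 F [-0.27  0.07 -4.11] M [0.231 0.077 0.014] open 0.035 grasp [0.5031 0.0967 0.2687]
bar [0.5144 0.0193 0.3349] rack x yaw -79.6 pitch 0.1 up [-0.042 -0.01   0.999]
[ 0.101 -0.177  1.459  0.037  1.819 -0.072]
[-0.3   0.25 -2.36]
[-0.35  0.59 -3.18]
[ 0.05  0.01 -4.12]
[ 0.52  0.25 -2.46]
```

Request:
drive_tool:
  deltas: ".1 -1 -.1 -.4;.2 -2 -.2 -.5;.2 -3 -.3 -.5;.2 -3.2 -.3 -.5;.2 -3.2 -.3 -.5;.2 -3.2 -.3 0;.2 -3.2 -.3 0;.2 -2.5 -.2 0;0 -1.2 0 0;0 -.5 0 0;0 0 0 0"

```text
time: 18.87
tcp_pos: [0.51, -0.1479, 0.2084]
tool_rot: [-2.05, -2.35, -0.055]
force: [0.4, 0.4, -2.4]
opening: 0.0345
```

```bash
python3 -c "
from h import *
st=where();b=bar(st);u=np.array([.139,-.990]);d=b[:2]-[.5425,-.3327];print('along',d@u,'lat',d@[.99,.139])"
```

```text
18.87 [ 0.51   -0.1479  0.2084] toolz [ 0.006   0.0418 -0.9991] yawy 7.80 F [ 0.35  0.44 -2.4 ] M [ 0.236  0.035 -0.011] open 0.0345 grasp [ 0.5099 -0.1487  0.2271]
bar [ 0.5198 -0.2268  0.2928] rack x yaw -82.2 pitch 0.6 up [-0.01  -0.012  1.   ]
along -0.10803871608057876 lat -0.0077452140177539115
```

Request:
drive_tool:
  deltas: ".4 .1 1 0;.4 .1 1 0;0 0 0 0;0 0 0 0"

```text
time: 19.2
tcp_pos: [0.5172, -0.1441, 0.2265]
tool_rot: [-2.045, -2.346, -0.053]
force: [0.4, -1.0, -2.4]
opening: 0.0343
```

```bash
cat >> h.py <<'E'
def rel(st):
    b=bar(st);d=b[:2]-[.5425,-.3327];print("along %.4f lat %.4f z-hook %.4f"%(d@[.139,-.99],d@[.99,.139],b[2]-.293))
E
python3 -c "
from h import *
rel(where())"
```

```text
19.2 [ 0.5172 -0.1441  0.2265] toolz [ 7.00e-04  4.48e-02 -9.99e-01] yawy 7.82 F [ 0.38 -0.99 -2.43] M [0.212 0.024 0.002] open 0.0343 grasp [ 0.5171 -0.1449  0.2451]
bar [ 0.5274 -0.2232  0.3105] rack x yaw -82.2 pitch 0.8 up [-0.005 -0.015  1.   ]
along -0.1105 lat 0.0003 z-hook 0.0175
```

Request:
drive_tool:
  deltas: "0 -1 .3 0;0 -1 .1 0;0 0 0 0"

```text
time: 19.45
tcp_pos: [0.5174, -0.1639, 0.2309]
tool_rot: [-2.041, -2.351, -0.053]
force: [0.1, 0.7, -3.6]
opening: 0.0348
```

```bash
python3 -c "
from h import *
st=where();rel(st);b=bar(st)
s=get_image('scene');t=get_image('top');cv2.imwrite('pics/s10.png',s);cv2.imwrite('pics/t10.png',t)
H=np.array([.5425,-.3327,.293]);tip=H+[-.019*.139,.019*.99,.010]
for n in('scene','top'): print(n,proj(n,[b,H,tip,b-[0,0,.036]]))
o=np.zeros((600,800,3),np.uint8)
o[:350,:560]=cv2.resize(s[235:305,130:242],None,fx=5,fy=5,interpolation=cv2.INTER_CUBIC)
o[350:600,:500]=cv2.resize(t[160:210,300:400],None,fx=5,fy=5,interpolation=cv2.INTER_CUBIC)
cv2.imwrite('pics/c10.png',o)"
```

```text
19.45 [ 0.5174 -0.1639  0.2309] toolz [ 0.001   0.0443 -0.999 ] yawy 8.06 F [ 0.08  0.71 -3.57] M [0.173 0.04  0.044] open 0.0348 grasp [ 0.5173 -0.1647  0.2496]
bar [ 0.5279 -0.2429  0.315 ] rack x yaw -81.9 pitch 0.8 up [-0.005 -0.015  1.   ]
along -0.0909 lat -0.0019 z-hook 0.0220
bar [ 0.5279 -0.2429  0.315 ] rack x yaw -81.9 pitch 0.8 up [-0.005 -0.015  1.   ]
scene [[188.6262085  251.11331283]
 [170.2355306  282.81843658]
 [174.0594921  274.63860735]
 [190.27328067 259.87975885]]
top [[353.78451094 186.74706497]
 [375.94306465 183.58378105]
 [371.82005031 183.83375248]
 [351.23765891 188.61422761]]
```

View pics/c10.png

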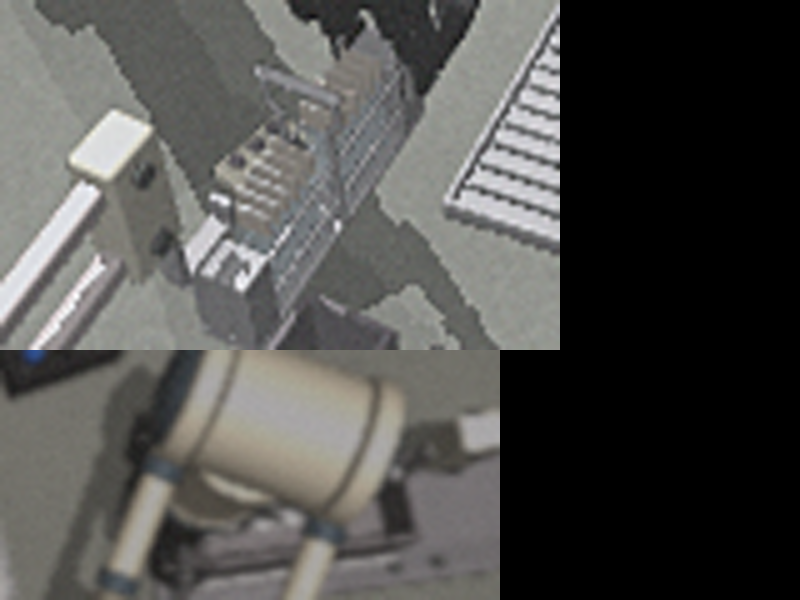

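Request:
drive_tool:
  deltas: ".25 -1.2 0 0;.2 -1.2 0 0;.2 -1.2 0 0;0 0 0 0"

```text
time: 19.88
tcp_pos: [0.5241, -0.2019, 0.2302]
tool_rot: [-2.039, -2.35, -0.054]
force: [-0.3, 0.2, -3.3]
opening: 0.0346
```

```bash
python3 -c "
from h import *
rel(where())"
```

```text
19.88 [ 0.5241 -0.2019  0.2302] toolz [ 4.00e-04  4.55e-02 -9.99e-01] yawy 8.10 F [-0.27  0.2  -3.28] M [0.136 0.029 0.011] open 0.0346 grasp [ 0.5241 -0.2027  0.2489]
bar [ 0.5348 -0.281   0.3142] rack x yaw -81.9 pitch 0.9 up [-0.005 -0.016  1.   ]
along -0.0523 lat -0.0005 z-hook 0.0212
```

Request:
drive_tool:
  deltas: ".15 -1.2 0 0;.2 -1.2 0 0;.1 -.5 0 0;0 0 0 0"

```text
time: 20.22
tcp_pos: [0.5288, -0.2355, 0.2294]
tool_rot: [-2.041, -2.347, -0.053]
force: [0.0, -0.5, -2.8]
opening: 0.0348
```

```bash
python3 -c "
from h import *
rel(where())"
```

```text
20.22 [ 0.5288 -0.2355  0.2294] toolz [-7.000e-04  4.610e-02 -9.989e-01] yawy 7.98 F [ 0.04 -0.55 -2.82] M [ 0.191  0.055 -0.038] open 0.0348 grasp [ 0.5288 -0.2364  0.2481]
bar [ 0.5394 -0.3147  0.3133] rack x yaw -82.0 pitch 0.9 up [-0.003 -0.016  1.   ]
along -0.0183 lat -0.0006 z-hook 0.0203
```

Request:
drive_tool:
  deltas: ".15 -.8 0 0;.15 -.8 0 0;0 0 0 0"

```text
time: 20.47
tcp_pos: [0.532, -0.2532, 0.2291]
tool_rot: [-2.041, -2.347, -0.053]
force: [-0.7, 0.1, -3.1]
opening: 0.0343
```

```bash
python3 -c "
from h import *
rel(where())"
```

```text
20.47 [ 0.532  -0.2532  0.2291] toolz [-0.0011  0.0465 -0.9989] yawy 7.97 F [-0.66  0.1  -3.08] M [0.244 0.063 0.014] open 0.0343 grasp [ 0.5321 -0.2541  0.2478]
bar [ 0.5427 -0.3324  0.313 ] rack x yaw -82.0 pitch 0.9 up [-0.003 -0.017  1.   ]
along -0.0003 lat 0.0002 z-hook 0.0200
```

Request:
drive_tool:
  deltas: "-.1 0 -.5 0;-.1 0 -.5 0;-.05 0 -.4 0;0 0 0 0"

```text
time: 20.8
tcp_pos: [0.5294, -0.2529, 0.2136]
tool_rot: [-2.04, -2.346, -0.054]
force: [0.4, -0.4, -3.1]
opening: 0.0345
```

```bash
python3 -c "
from h import *
rel(where())"
```

```text
20.8 [ 0.5294 -0.2529  0.2136] toolz [-0.0013  0.0472 -0.9989] yawy 7.99 F [ 0.43 -0.35 -3.11] M [ 0.185  0.038 -0.006] open 0.0345 grasp [ 0.5294 -0.2538  0.2323]
bar [ 0.5401 -0.3322  0.2974] rack x yaw -82.0 pitch 1.0 up [-0.003 -0.018  1.   ]
along -0.0008 lat -0.0023 z-hook 0.0044
```

Request:
drive_tool:
  deltas: ".15 0 -.25 0;0 0 -.25 0;0 0 -.25 0;0 0 -.25 0;0 0 -.25 0;0 0 0 0"

```text
time: 21.3
tcp_pos: [0.5311, -0.2518, 0.2007]
tool_rot: [-2.039, -2.349, -0.054]
force: [-0.2, -0.4, -2.9]
opening: 0.0344
```

```bash
cat >> h.py <<'E'
def fz(n=6):
    F=[];M=[]
    for i in range(n): get_image("top");s=observe();F.append(s["force"]);M.append(s["moment"])
    print("F",np.mean(F,0).round(2),"M",np.mean(M,0).round(3))
E
python3 -c "
from h import *
rel(where());fz()"
```

```text
21.3 [ 0.5311 -0.2518  0.2007] toolz [-2.000e-04  4.650e-02 -9.989e-01] yawy 8.08 F [-0.2  -0.35 -2.86] M [ 0.075  0.009 -0.023] open 0.0344 grasp [ 0.5312 -0.2527  0.2194]
bar [ 0.5418 -0.331   0.2846] rack x yaw -81.9 pitch 0.9 up [-0.004 -0.017  1.   ]
along -0.0017 lat -0.0004 z-hook -0.0084
F [-0.25  0.05 -1.18] M [ 0.119  0.054 -0.013]
```

Request:
drive_tool:
  deltas: "0 0 -.25 0;0 0 -.25 0;0 0 -.25 0;0 0 -.25 0;0 0 -.25 0;0 0 -.25 0;0 0 -.25 0;0 0 -.25 0;0 0 0 0"

```text
time: 22.35
tcp_pos: [0.5315, -0.2517, 0.1798]
tool_rot: [-2.04, -2.351, -0.056]
force: [0.4, 0.7, -0.4]
opening: 0.0347
```

```bash
python3 -c "
from h import *
rel(where());fz()"
```

```text
22.35 [ 0.5315 -0.2517  0.1798] toolz [ 0.0016  0.0461 -0.9989] yawy 8.09 F [ 0.39  0.7  -0.4 ] M [ 0.118 -0.06  -0.032] open 0.0347 grasp [ 0.5315 -0.2525  0.1985]
bar [ 0.5421 -0.3309  0.2638] rack x yaw -81.9 pitch 0.9 up [-0.006 -0.017  1.   ]
along -0.0019 lat -0.0001 z-hook -0.0292
F [-0.26  0.72 -0.36] M [ 0.1    0.028 -0.013]
```

Request:
drive_tool:
  deltas: "0 0 -.25 0;0 0 -.25 0;0 0 -.25 0;0 0 -.25 0;0 0 0 0"

```text
time: 23.07
tcp_pos: [0.5319, -0.2521, 0.1706]
tool_rot: [-2.041, -2.352, -0.056]
force: [0.9, 0.3, 0.3]
opening: 0.0344
```

```bash
python3 -c "
from h import *
rel(where());fz(20)"
```

```text
23.07 [ 0.5319 -0.2521  0.1706] toolz [ 0.0036  0.0447 -0.999 ] yawy 8.08 F [0.87 0.3  0.29] M [ 0.044 -0.025 -0.   ] open 0.0344 grasp [ 0.5318 -0.2529  0.1893]
bar [ 0.5423 -0.3311  0.2547] rack x yaw -81.9 pitch 0.8 up [-0.008 -0.015  1.   ]
along -0.0016 lat 0.0000 z-hook -0.0383
F [-0.41  0.81 -0.42] M [ 0.069  0.059 -0.033]
```

Request:
drive_tool:
  deltas: "0 0 -.25 0;0 0 -.25 0;0 0 -.25 0;0 0 -.25 0;0 0 0 0"

```text
time: 24.48
tcp_pos: [0.5321, -0.2526, 0.1606]
tool_rot: [-2.043, -2.353, -0.056]
force: [-0.0, 0.7, 0.4]
opening: 0.0347
```

```bash
python3 -c "
from h import *
rel(where());fz(24)"
```

```text
24.48 [ 0.5321 -0.2526  0.1606] toolz [ 0.0048  0.0434 -0.999 ] yawy 8.06 F [-0.02  0.73  0.39] M [-0.038 -0.028  0.022] open 0.0347 grasp [ 0.532  -0.2534  0.1792]
bar [ 0.5423 -0.3316  0.2448] rack x yaw -81.9 pitch 0.7 up [-0.009 -0.014  1.   ]
along -0.0012 lat 0.0000 z-hook -0.0482
F [-0.26  0.08  0.35] M [-0.018  0.036 -0.029]
```

Request:
drive_tool:
  deltas: "0 0 0 0;0 0 0 0;0 0 0 0;0 0 0 0;0 0 0 0;0 0 0 0;0 0 0 0;0 0 0 0;0 0 0 0;0 0 0 0"
  hand: 1

```text
time: 26.52
tcp_pos: [0.5325, -0.2524, 0.1614]
tool_rot: [-2.043, -2.354, -0.057]
force: [-0.7, 0.3, 0.5]
opening: 0.0856
```

```bash
python3 -c "
from h import *
where()
ims=[get_image('scene') for i in range(6)]
for i in range(0,6): cv2.imwrite(f'pics/r{i}.png',ims[i])
d=[np.abs(ims[i].astype(int)-ims[0])[225:345,110:260].mean().round(2) for i in range(6)];print(d)
# bail bar expected positions
for dz in(0,-.03,-.048,-.06): print(dz,proj('scene',[[.5423,-.3316,.293+dz]]))"
```

```text
26.52 [ 0.5325 -0.2524  0.1614] toolz [ 0.006   0.0432 -0.999 ] yawy 8.09 F [-0.69  0.32  0.5 ] M [-0.004  0.008  0.021] open 0.0856 grasp [ 0.5324 -0.2532  0.1801]
[np.float64(0.0), np.float64(2.88), np.float64(2.94), np.float64(2.83), np.float64(2.77), np.float64(2.9)]
0 [[170.48397391 282.46908661]]
-0.03 [[172.32556392 289.53612329]]
-0.048 [[173.3932003  293.63314021]]
-0.06 [[174.09005979 296.30731394]]
```

Request:
drive_tool:
  deltas: "-.05 .4 0 0;-.1 .8 0 0;-.15 1.2 0 0;-.2 1.5 0 0;-.2 1.5 0 0;-.25 1.8 0 0;-.25 2 0 0;-.3 2 .5 0;-.3 2 1 0;0 1 1 0;0 0 0 0"

```text
time: 27.73
tcp_pos: [0.51, -0.0932, 0.1868]
tool_rot: [-2.037, -2.356, -0.06]
force: [0.1, -0.2, 0.2]
opening: 0.0853
```

```bash
python3 -c "
from h import *
import pickle
st=where()
a=[get_image('wrist') for i in range(5)];b=[get_image('scene') for i in range(4)]
cv2.imwrite('pics/w12.png',a[-1]);cv2.imwrite('pics/s12.png',b[-1])
print([np.abs(x.astype(int)-a[0]).mean().round(2) for x in a],[np.abs(x.astype(int)-b[0])[225:345,110:260].mean().round(2) for x in b])
# arm head white top: before (scene0) vs now
for n in ('scene0','s12'):
  im=cv2.imread(f'pics/{n}.png');g=cv2.cvtColor(im,cv2.COLOR_BGR2GRAY)[245:330,135:215]
  m=(g>200).astype(np.uint8);k,l,s,c=cv2.connectedComponentsWithStats(m);print(n,[(s[i].tolist(),c[i].round(1).tolist()) for i in range(1,k) if s[i,4]>25])
print('timer/tray etc diff', )
d=cv2.absdiff(cv2.imread('pics/scene0.png'),b[-1]).max(2);d=cv2.medianBlur(d,5);m=(d>50).astype(np.uint8);k,l,s,c=cv2.connectedComponentsWithStats(m);print([s[i].tolist() for i in range(1,k) if s[i,4]>30])
"
```

```text
27.73 [ 0.51   -0.0932  0.1868] toolz [ 0.0052  0.0462 -0.9989] yawy 8.31 F [ 0.08 -0.16  0.17] M [-0.068 -0.011  0.015] open 0.0853 grasp [ 0.5099 -0.094   0.2055]
[np.float64(0.0), np.float64(4.07), np.float64(6.4), np.float64(7.71), np.float64(8.42)] [np.float64(0.0), np.float64(2.65), np.float64(2.69), np.float64(2.67)]
scene0 [([9, 12, 16, 14, 118], [16.5, 18.4]), ([38, 13, 23, 19, 109], [48.9, 22.2]), ([0, 27, 15, 20, 95], [6.1, 35.5]), ([32, 33, 8, 11, 34], [35.2, 37.6]), ([0, 41, 16, 23, 51], [7.1, 52.0])]
s12 [([38, 21, 12, 11, 34], [43.4, 26.1]), ([14, 24, 15, 14, 112], [20.8, 30.4]), ([52, 34, 13, 9, 40], [58.1, 38.9]), ([0, 38, 19, 22, 107], [8.1, 47.7]), ([0, 51, 19, 25, 61], [8.9, 63.1])]
timer/tray etc diff
[[0, 59, 164, 118, 4279], [126, 98, 69, 53, 1552], [165, 135, 67, 57, 1333], [207, 169, 16, 10, 32], [108, 171, 9, 18, 76], [140, 170, 11, 12, 81], [194, 179, 48, 70, 1243], [149, 188, 7, 13, 52], [109, 190, 12, 13, 75], [172, 216, 14, 12, 80], [120, 221, 10, 6, 41], [0, 251, 18, 31, 377], [177, 253, 42, 44, 649], [71, 255, 93, 115, 1879], [167, 279, 7, 9, 32], [223, 283, 11, 11, 52], [164, 287, 15, 14, 70], [210, 286, 11, 8, 59], [182, 297, 12, 15, 72], [115, 298, 37, 45, 151], [251, 303, 6, 14, 41], [168, 313, 15, 20, 98], [213, 312, 8, 9, 44], [153, 326, 10, 10, 74]]
```

```bash
python3 -c "
from bench import *
print(job_done(),observe()['time'])"
```

```text
the job is handed in; nothing more can be done
the job is handed in; nothing more can be done
```

The job is handed in, with the rack hanging by its bail on the dipping arm's hook. I lifted it out of the dish by the bail, stood it on the drip tray and gripped it again by the end block. I then passed the bar over the hook tip and went down with the arm as it sank. I let go only when the wrist force and moment read about zero, and backed the gripper straight out.

**Last checks**
- **Arm:** its head sits about 12 px lower in the scene picture than at the start. That matches the roughly 48 mm sink worked out from the arm pose.
- **Settling:** repeated pictures after letting go differed only by image noise, so there was no visible bounce or swing.
- **Surroundings:** compared with the first picture, nothing changed around the two reagent bottles or the tube block. I saw no sign of other bystanders moving.
- **Time:** the clock read about 28 s, against the 64 s limit.

**Less certain**
- The final hanging pose was checked by numbers only, because I had used all 12 picture views.
- Single force readings were noisy, by about 1 N, so I averaged many before letting go. The weight balance is good to about 0.2–0.3 N.
- The tool drifted up to about 3° in tilt, so the rack was set down and gripped again slightly tilted. It was nearly level at the hook.
- When I set the rack on the tray, the wrist force still read a downward load after it had touched. Later readings showed light contact, about 2 N, before I opened the gripper.

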